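# Rinse the tall tumbler and hold it over the bowl to drip

### The job

Pick up the taller of the two upside-down steel tumblers, set it mouth-down and centred on the glass rinser and press until the sprung plate is fully down, keeping it down for about a second. Then lift it over the things standing in between and finish holding it still, upright (mouth down) and centred over the bowl, its mouth about two centimetres above the bowl's rim without touching it: do not put it down or let go, the job ends with the gripper still holding the tumbler there. Leave the bowl and all the other things where they stand.

Things in the scene. Friction and masses are not known exactly. Their poses are not given: they have to be found in the camera images.
- tall_tumbler: the task's tumbler: plain steel, 120 mm tall, standing upside down, closed base on top. Wall 2 mm; outside diameter 57 mm at the mouth, 54 mm at 85 mm height, 53 mm just under the top. About 0.16 kg, loose. Origin: centre of the mouth (lower rim); z points up to the closed base. It may have swapped places with the short tumbler.
- short_tumbler: bystander: a like steel tumbler, same diameter but only 80 mm tall, also upside down. Origin: centre of its mouth, z up.
- rinser: glass rinser, fixed to the worktop: round steel drip tray 130 mm across, rim 21 mm high, with a stub pipe at its +x side reaching 84 mm from the centre. Origin: centre of its underside, z up. Rinser and bowl may have swapped places.
- plate_top (a point): top face of the rinser's sprung black plate (80 mm across, with radial ribs), on the rinser's axis, 42 mm above the worktop when up; moves with the plate. A small cone nozzle (18 mm across, 7 mm high) stands on its middle and goes inside the tumbler's mouth.
- rinser_plate (a joint): how far the plate is pressed down, m: 0 up, 0.012 fully down on its stop. Spring: starts to move at about 2 N, about 9 N when fully down; comes back up by itself.
- bowl: target: shallow round grey bowl, 165 mm across at the rim, rim 55 mm above its underside, loose. Origin: centre of its underside, z up.
- mug: bystander between rinser and bowl: white mug, 97 mm tall, 78 mm body with a handle (116 mm overall). Origin: centre of the underside of mug and handle together.
- jar: bystander between rinser and bowl: jar with a red screw lid, 65 mm diameter, 100 mm tall. Origin: centre of its underside.
- tube: bystander between rinser and bowl: squeeze tube standing on its teal cap, 44 x 54 mm, 140 mm tall, easily knocked over. Origin: centre of its underside.
There are look-alikes about, which are no part of the job. Leave any blue or green look-alike of the tall_tumbler alone.

How it is judged:
By the outcome, as a careful person would: the job done as asked, in the order asked, and still so for the second after the job is handed in, while the arm keeps its last pose, push and grip.
It also fails if it takes over 48 s, if anything falls off the work surface, if the arm or the gripper's body presses on something with over 40 N, if the wrist force passes 120 N, or if a joint passes its speed limit or range.

### The arm

A 7-joint arm with a two-finger parallel gripper is mounted at the origin on a cart in front of the work surface, level with it; the furniture and walls round the work are solid. World frame = base frame: x ahead of the robot, y to its left, z up, the work surface at z = 0. Lengths are in m, angles in rad, forces in N, time in s.
With the tool pointing down it reaches from about 0.425 to 0.8 m from the base axis. Payload 8.3 kg.
Tool frame: the origin (TCP) lies at the very end of the fingers, on their centre line; the grasp point (between the pads) lies 19 mm behind it; z points along the fingers, y is the line along which they close (so a half turn about z gives the same grasp; the last joint's range is limited). The gripper opens to 85 mm and grips with 20 to 120 N. Pads are 22 mm wide; open, the fingers measure 114 mm over their backs; the gripper's body (76 mm by 85 mm) begins 54 mm behind the grasp point. The pads swing forward as they close: fully open they stand 13 mm farther back than shut.
Start: joints at [1.278, 0.383, 0.016, 1.37, -0.006, 1.388, -0.046], TCP at [0.142, -0.609, 0.231] pointing down, gripper open.
Joint ranges: [-2.95, 2.95], [-0.25, 2.06], [-1.52, 1.56], [0.18, 2.33], [-1.44, 4.58], [0.02, 2.06], [-3.01, 3.01]. Speed limits (rad/s): [2.39, 2.39, 3.01, 3.01, 3.14, 3.14, 3.14].

### API

Orientations are given as [roll, pitch, yaw] about the fixed x, y, z axes, in that order (R = Rz(yaw) Ry(pitch) Rx(roll)).
In Python, from station import sensors, viewer, workorder gives the robot as it stands. The module is installed in compiled form; this text tells all that it offers.
- The arm moves only by the shell command python3 -m inch 'ROWS'. ROWS is text: rows parted by semicolons, each of 7 numbers parted by spaces: the turn, a rotation vector about the tool's x, y, z in units of 5 degrees (1.0 is 5 degrees), then the shift along the tool's x, y, z in units of 25 mm (1.0 is 25 mm), then the opening, from -1 (shut) to 1 (fully open). A call has 1 to 20 rows; each row shifts and turns the commanded pose from where the row before left it, along the tool's axes as they then stand; what a row does not reach is not made up. A row lasts 1/8 s, in which the tool goes at most 62.5 mm and 10.7 degrees, less where a joint would pass 70% of its speed; a pose out of reach is approached as far as the arm can. A call is refused whole if a number of a shift passes 1 or a number of a turn 1, either way. A call with a gripper value outside its range is refused whole. The fingers move at their own pace and stop on an object; the grip force is fixed at half the most. Time passes only in rows, so rows that do not move let the fingers close. It gives the time, the measured TCP pose, the force, the opening and the grip force at its end, in the units of the state.
- sensors.sense(): the state, without advancing time (a new reading comes with each control period).
- viewer.read_camera(name): name is "side" or "top"; returns (picture, depth): 420x560x3 uint8, red, green, blue; 420x560 float32, m along the optical axis (not along the pixel's ray), 0 where there is no reading.
- viewer.camera_info(name): a dict with "fov_y" (degrees; the focal length in pixels is half the picture's height over the tangent of half this angle, whatever the lens; pixels are square), "cx", "cy" (the principal point, pixels), "xyz" and "attitude" of the camera in the world. Camera axes: x right, y up, looking along -z (the intrinsics and any distortion apply to the point x, -y, -z); pixel columns grow to the right and rows downward; lengths in m; the calibration is good to about 2 mm. A picture is of the moment at which its call begins. camera_info takes no time and is no camera call.
- workorder.sign_off(): hands the job in; it is judged then, once.
The state is a dict: "time_s": time; "q": joint angles; "joint_velocities": joint speeds; "joint_efforts": joint torques, N m; "ee_pos": TCP position; "tool_rot": TCP orientation; "ft_force": force on the tool from outside, world axes, zero at the start; "torque": the same for the moment, N m; "width": opening from 0.0 (shut) to 1.0 (fully open); "grip_force": force on a finger pad.
Only numpy, scipy, OpenCV 4.12 (cv2) and the standard library are available. Lean on these libraries where they do the work, as an engineer would, in place of code of your own. Each camera call takes 0.05 s, during which the arm holds its last target. There are 200 camera calls.

## Working session

There is one attempt and no reset: what is moved stays moved. The work goes in short steps, Python scripts to look and compute and a shell command to move; the robot and the scene stay as the last step left them, time stands still between calls to the robot, and variables do not carry over. Pictures are saved under pics/ and viewed, at most 10 in all, crops included, and the job is handed in when it is done.

```bash
mkdir -p pics
cat > h.py <<'E'
import numpy as np,cv2
from station import sensors,viewer,workorder
from scipy.spatial.transform import Rotation as R
def snap(n,f):
    p,d=viewer.read_camera(n); cv2.imwrite(f'pics/{f}.png',p[:,:,::-1]); np.save(f'pics/{f}.npy',d); return p,d
def cloud(n,d):
    i=viewer.camera_info(n); H,W=d.shape; f=H/2/np.tan(np.radians(i['fov_y'])/2)
    v,u=np.mgrid[:H,:W]; a=i['attitude']
    c=np.stack([(u-i['cx'])/f*d,-(v-i['cy'])/f*d,-d],-1)
    Rm=R.from_euler('xyz',a).as_matrix() if np.size(a)==3 else np.array(a)
    P=c@Rm.T+np.array(i['xyz']); P[d==0]=np.nan; return P
E
python3 - <<'E'
from h import *
for n in('side','top'):
    print(n,viewer.camera_info(n)); p,d=snap(n,n+'0'); np.set_printoptions(precision=3,suppress=True)
    P=cloud(n,d); print(P[::70,::80].reshape(-1,3)[:20])
print(sensors.sense())
E
```

```text
side {'fov_y': 50.5469214858497, 'cx': 280.2107592870281, 'cy': 209.32456557965165, 'xyz': array([ 1.30085517, -0.42501513,  0.93277717]), 'attitude': array([0.79162249, 0.00518477, 1.12840952])}
[[ 0.173 -0.541  0.594]
 [-1.031 -0.348  0.182]
 [-1.034  0.017  0.124]
 [-1.028  0.436  0.061]
 [-0.255  0.479  0.299]
 [ 0.214  0.478  0.448]
 [ 0.503  0.479  0.539]
 [ 0.185 -0.598  0.455]
 [-1.03  -0.448 -0.142]
 [-1.043 -0.053 -0.237]
 [ 0.069  0.015  0.263]
 [-0.227  0.482  0.021]
 [ 0.271  0.481  0.252]
 [ 0.565  0.482  0.388]
 [-1.003 -0.927 -0.406]
 [-1.042 -0.57  -0.543]
 [-1.027 -0.142 -0.667]
 [ 0.082 -0.009  0.011]
 [-0.177  0.475 -0.308]
 [ 0.344  0.477  0.029]]
top {'fov_y': 47.86053893688344, 'cx': 280.90847745950026, 'cy': 223.09855647983665, 'xyz': array([ 0.367, -0.049,  1.258]), 'attitude': array([ 0.116, -0.005, -1.557])}
[[ 0.879  0.481  0.421]
 [ 1.109  0.5    0.051]
 [ 1.599  0.5   -0.735]
 [ 1.714  0.159 -0.911]
 [ 1.419 -0.191 -0.427]
 [ 1.73  -0.624 -0.915]
 [ 1.274 -0.69  -0.18 ]
 [ 0.749  0.481  0.404]
 [ 0.906  0.483  0.062]
 [ 0.86   0.243  0.171]
 [ 0.942  0.066 -0.001]
 [ 0.944 -0.156  0.001]
 [ 0.949 -0.379 -0.002]
 [ 0.929 -0.58   0.05 ]
 [ 0.621  0.483  0.382]
 [ 0.723  0.481  0.039]
 [ 0.739  0.281 -0.003]
 [ 0.739  0.061  0.006]
 [ 0.745 -0.157 -0.003]
 [ 0.739 -0.368  0.03 ]]
{'time_s': 0.1, 'q': array([ 1.278,  0.384,  0.016,  1.371, -0.006,  1.388, -0.046]), 'joint_velocities': array([-0.001, -0.002, -0.   , -0.005, -0.   ,  0.001,  0.001]), 'joint_efforts': array([  0.003, -62.913,   0.848, -37.276,   0.017,   0.01 ,  -0.   ]), 'ee_pos': array([ 0.142, -0.608,  0.23 ]), 'tool_rot': array([-3.14,  0.  ,  0.23]), 'ft_force': array([-0.339, -0.329,  0.117]), 'torque': array([-0.043, -0.036,  0.05 ]), 'grip_force': 0.0, 'width': 0.9992057559075214}
```

View pics/top0.png

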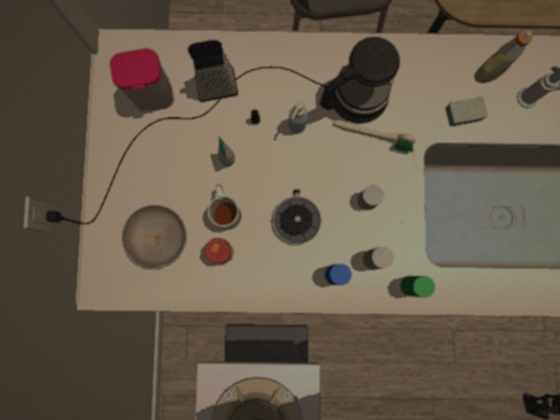

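View pics/side0.png

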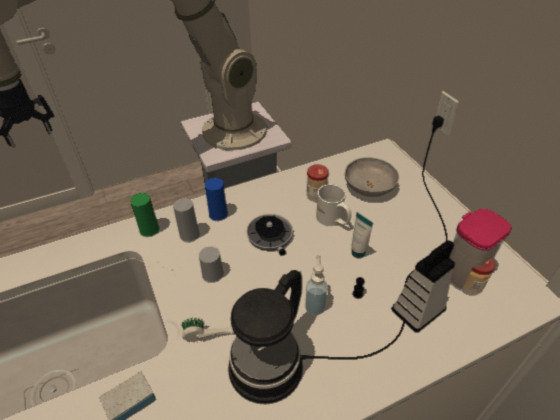

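Top view: the candidates for the target are grey tumblers at (379,258) and (372,196), blue at (340,274) and green at (421,287). In the side view they are grey tall (187,220), grey short (210,264), blue (216,199) and green (145,214). The rinser is at top (297,219), the bowl at (155,237), the mug at (223,212), the jar at (218,251) and the tube at (227,153). Choice: the grey one at top (379,258) / side (187,220). I'll measure it and check it in a close crop.

```bash
cat > meas.py <<'E'
from h import *
import sys
np.set_printoptions(precision=4,suppress=True)
def fit(xy):
    A=np.c_[2*xy,np.ones(len(xy))]; s=np.linalg.lstsq(A,(xy**2).sum(1),rcond=None)[0]
    return s[0],s[1],np.sqrt(s[2]+s[0]**2+s[1]**2)
if __name__=='__main__':
  T=cloud('top',np.load('pics/top0.npy')); S=cloud('side',np.load('pics/side0.npy'))
  for nm,tp in dict(tall=(379,258),short=(372,196),blue=(340,274),green=(421,287),rinser=(297,219),bowl=(155,237),mug=(223,212),jar=(218,251),tube=(227,153)).items():
    c=T[tp[1],tp[0]]; r=.11 if nm in('rinser','bowl') else .05
    out=[]
    for Q in(T,S):
        q=Q.reshape(-1,3); q=q[np.hypot(*(q[:,:2]-c[:2]).T)<r]; q=q[q[:,2]>.012]
        zm=np.percentile(q[:,2],98); top=q[q[:,2]>zm-.008]
        (cx,cy),rad=cv2.minEnclosingCircle(top[:,:2].astype(np.float32)*1000)
        out.append((np.round([zm,cx/1000,cy/1000,rad/1000,*top[:,:2].mean(0)],4),len(top)))
    print(nm,c,*out)
  for Q,n in((T,'T'),(S,'S')):
    q=Q.reshape(-1,3); m=(abs(q[:,2])<.03)&(q[:,0]>.35)&(q[:,0]<.8)&(abs(q[:,1])<.35); print(n,'worktop z',np.median(q[m,2]))
  a=cv2.imread('pics/side0.png')[170:300,120:300]; b=cv2.imread('pics/top0.png')[160:310,260:450]
  a=cv2.resize(a,(400,290),interpolation=3); b=cv2.resize(b,(368,290),interpolation=3)
  cv2.imwrite('pics/crop0.png',np.hstack([a,b]))
E
python3 meas.py
```

```text
tall [ 0.4196 -0.2902  0.1183] (array([ 0.1232,  0.4214, -0.2974,  0.0261,  0.4213, -0.2969]), 360) (array([ 0.1205,  0.4271, -0.2992,  0.0277,  0.4279, -0.3001]), 239)
short [ 0.5777 -0.2825  0.0783] (array([ 0.0841,  0.5797, -0.2834,  0.0264,  0.5798, -0.2826]), 305) (array([ 0.0812,  0.5839, -0.2852,  0.0278,  0.5863, -0.2862]), 291)
blue [ 0.3799 -0.1959  0.122 ] (array([ 0.1239,  0.3794, -0.1969,  0.0261,  0.3792, -0.1968]), 360) (array([ 0.121 ,  0.3834, -0.1965,  0.0289,  0.386 , -0.199 ]), 212)
green [ 0.3518 -0.3895  0.1198] (array([ 0.1235,  0.352 , -0.3952,  0.0267,  0.3528, -0.3952]), 372) (array([ 0.1209,  0.3581, -0.3988,  0.0273,  0.3593, -0.3977]), 228)
rinser [ 0.5205 -0.0947  0.0447] (array([ 0.046 ,  0.5197, -0.0936,  0.0394,  0.5192, -0.0934]), 417) (array([ 0.0445,  0.5268, -0.0957,  0.0407,  0.5262, -0.0977]), 343)
bowl [0.4712 0.278  0.0128] (array([0.0553, 0.4698, 0.2729, 0.083 , 0.4689, 0.2809]), 335) (array([0.0545, 0.4729, 0.2691, 0.0867, 0.4749, 0.2674]), 278)
mug [0.5396 0.1001 0.018 ] (array([0.0976, 0.5405, 0.0951, 0.0489, 0.5383, 0.0936]), 154) (array([0.096 , 0.5425, 0.0944, 0.0467, 0.5402, 0.0898]), 160)
jar [0.432  0.1002 0.0958] (array([0.1032, 0.4328, 0.1027, 0.032 , 0.4328, 0.1031]), 484) (array([0.1003, 0.4387, 0.1008, 0.0341, 0.4398, 0.0995]), 264)
tube [0.6754 0.0835 0.1079] (array([0.1408, 0.6841, 0.0949, 0.0265, 0.684 , 0.0945]), 43) (array([0.1385, 0.6907, 0.0925, 0.0267, 0.69  , 0.092 ]), 66)
T worktop z -3.992225083182532e-05
S worktop z -0.0010326548520794843
```

View pics/crop0.png

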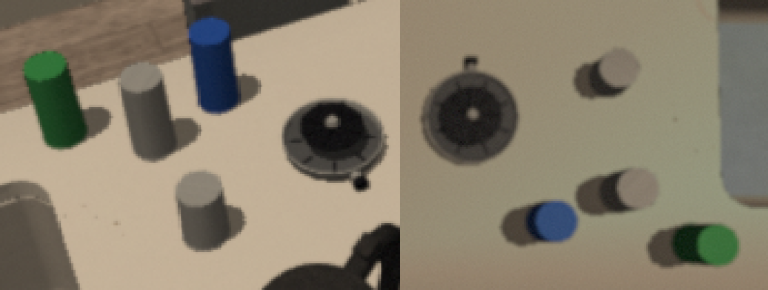

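The crop shows a grey, clearly tall tumbler at side (187,220), distinct from the blue and green ones, and its top measures z≈0.12. The short one measures 0.08, so the choice holds. The cameras differ by about 5 mm in x, so I use the mean for the grasp and will do relative checks later.

```bash
python3 -m inch '0 0 -1 0 0 0 1;0 0 -1 0 0 0 1;0 0 -1 0 0 0 1;0 0 -1 0 0 0 1;0 0 -1 0 0 0 1;0 0 -1 0 0 0 1;0 0 -1 0 0 0 1;0 0 -1 0 0 0 1;0 0 0 1 0.1 0 1;0 0 0 1 0.1 0 1;0 0 0 1 0.1 0 1;0 0 0 1 0.1 0 1;0 0 0 1 0.1 0 1;0 0 0 1 0.1 0 1;0 0 0 1 0.1 0 1;0 0 0 1 0.1 0 1;0 0 0 1 0.1 0 1;0 0 0 1 0.1 0 1;0 0 0 1 0.1 0 1;0 0 0 1 0.1 0 1'
cat > go.py <<'E'
from h import *
import sys
np.set_printoptions(precision=4,suppress=True)
s=sensors.sense(); t=np.array([float(a) for a in sys.argv[1:4]])
Rm=R.from_euler('xyz',s['tool_rot']).as_matrix()
print('t',s['time_s'],'pos',s['ee_pos'],'rpy',s['tool_rot'],'F',s['ft_force'],'w',s['width'],s['grip_force'],'units',Rm.T@(t-s['ee_pos'])/.025)
d=R.from_matrix(Rm.T@R.from_euler('xyz',[np.pi,0,s['tool_rot'][2]]).as_matrix()).as_rotvec(); print('level',np.degrees(d)/5)
E
python3 go.py .424 -.298 .2
```

```text
time_s: 2.6
ee_pos: [0.3466, -0.3856, 0.2309]
tool_rot: [-3.141, -0.0, 0.928]
ft_force: [-0.4, -0.7, 0.7]
width: 1.002
grip_force: 0.0
t 2.6 pos [ 0.3466 -0.3856  0.2309] rpy [-3.1408 -0.0002  0.928 ] F [-0.4249 -0.7329  0.7264] w 1.0021131700963724 0.0 units [4.6603 0.3802 1.2375]
level [-0.0086 -0.0022  0.    ]
```

```bash
python3 -m inch '0 0 0 0.94 0.08 0 1;0 0 0 0.94 0.08 0 1;0 0 0 0.94 0.08 0 1;0 0 0 0.92 0.08 0.5 1;0 0 0 0.92 0.06 0.7 1;0 0 0 0 0 0.8 1;0 0 0 0 0 0.4 1;0 0 0 0 0 0 1'
python3 go.py .424 -.298 .064
python3 - <<'E'
from h import *
a,_=snap('side','s1'); b,_=snap('top','t1')
A=cv2.resize(a[110:260,110:290],(480,400),interpolation=3); B=cv2.resize(b[200:330,320:440],(320,347),interpolation=3)
c=np.zeros((400,800,3),np.uint8); c[:,:480]=A; c[:347,480:]=B
cv2.imwrite('pics/crop1.png',c[:,:,::-1])
E
```

```text
time_s: 3.6
ee_pos: [0.423, -0.2989, 0.1707]
tool_rot: [-3.14, 0.0, 0.927]
ft_force: [-0.5, -0.3, 0.2]
width: 1.0
grip_force: 0.0
t 3.6 pos [ 0.423  -0.2989  0.1707] rpy [-3.1399  0.      0.9273] F [-0.5478 -0.2803  0.2227] w 0.9999598927034076 0.0 units [0.0539 0.0163 4.2663]
level [-0.0191  0.0001 -0.    ]
```

View pics/crop1.png

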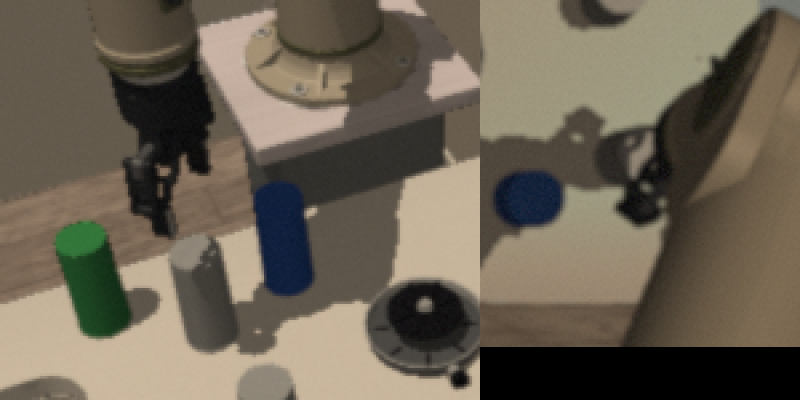

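The side crop shows the open fingers straddling above the grey tumbler (crop 195,248), clear of green and blue. I'll descend.

```bash
python3 -m inch '0 0 0 0.05 0.02 0.5 1;0 0 0 0 0 0.75 1;0 0 0 0 0 0.75 1;0 0 0 0 0 0.75 1;0 0 0 0 0 0.75 1;0 0 0 0 0 0.5 1;0 0 0 0 0 0.25 1;0 0 0 0 0 0 1;0 0 0 0 0 0 0.5;0 0 0 0 0 0 0;0 0 0 0 0 0 -1;0 0 0 0 0 0 -1;0 0 0 0 0 0 -1;0 0 0 0 0 0 -1'
python3 go.py .424 -.298 .2
```

```text
time_s: 5.45
ee_pos: [0.4253, -0.2984, 0.0661]
tool_rot: [3.14, 0.0, 0.928]
ft_force: [-1.9, 1.0, 5.2]
width: 0.609
grip_force: 62.1
t 5.45 pos [ 0.4253 -0.2984  0.0661] rpy [3.1402 0.0001 0.9279] F [-1.9167  0.975   5.1532] w 0.609122025789971 62.10647363215685 units [-0.0179 -0.044  -5.3567]
level [0.0164 0.0009 0.    ]
```

```bash
python3 -m inch '0 0 0 0 0 -0.3 -1;0 0 0 0 0 -0.6 -1;0 0 0 0 0 -0.9 -1;0 0 0 0 0 -1 -1;0 0 0 0 0 -1 -1;0 0 0 0 0 -1 -1;0 0 0 0 0 -0.8 -1;0 0 0 0.45 -0.07 0 -1;0 0 0 0.9 -0.17 0 -1;0 0 0 0.9 -0.17 0 -1;0 0 0 0.9 -0.17 0 -1;0 0 0 0.9 -0.17 0 -1;0 0 0 0.9 -0.17 0 -1;0 0 0 0.9 -0.17 0 -1;0 0 0 0.9 -0.17 0 -1;0 0 0 0.9 -0.17 0 -1;0 0 0 0.8 -0.17 0 -1;0 0 0 0.4 -0.12 0 -1;0 0 0 0 0 0 -1'
python3 go.py .523 -.095 .13
python3 - <<'E'
from h import *
a,_=snap('side','s2'); b,_=snap('top','t2')
A=cv2.resize(a[90:290,180:340],(400,500),interpolation=3); B=cv2.resize(b[130:290,210:338],(400,500),interpolation=3)
cv2.imwrite('pics/crop2.png',np.hstack([A,B])[:,:,::-1])
E
```

```text
time_s: 7.82
ee_pos: [0.5229, -0.0942, 0.2047]
tool_rot: [-3.141, -0.0, 0.93]
ft_force: [-0.3, 0.5, -2.3]
width: 0.614
grip_force: 62.6
t 7.825 pos [ 0.5229 -0.0942  0.2047] rpy [-3.1408 -0.      0.9299] F [-0.3144  0.5186 -2.2782] w 0.6135151415559326 62.58139416575432 units [-0.0232  0.0238  2.9871]
level [-0.009 -0.     0.   ]
```

View pics/crop2.png

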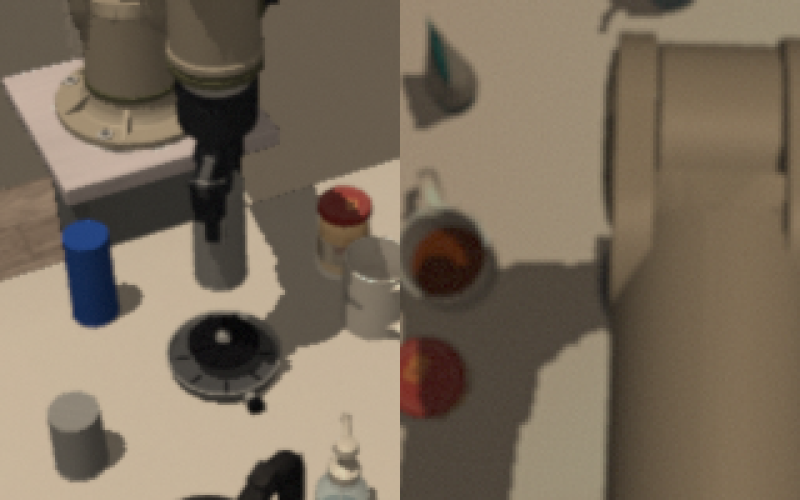

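The tumbler is held upright above the rinser (side crop: mouth at (220,280), nozzle at (222,338)). Next I measure the tumbler axis and the rinser axis in the same camera.

```bash
cat > ax.py <<'E'
from h import *
from scipy.optimize import least_squares
np.set_printoptions(precision=4,suppress=True)
def axis(f,c,ztcp):
    P=cloud('side',np.load(f'pics/{f}.npy')); im=cv2.imread(f'pics/{f}.png').astype(int)
    m=(np.hypot(P[...,0]-c[0],P[...,1]-c[1])<.045)&(P[...,2]>ztcp-.08)&(P[...,2]<ztcp+.0)&(im.max(-1)>50)
    q=P[m]; print('n',len(q),'z',np.percentile(q[:,2],[1,5,50]))
    q=q[q[:,2]>np.percentile(q[:,2],5)]
    zm=ztcp-.066
    g=lambda p:np.hypot(q[:,0]-p[0]-p[2]*(q[:,2]-zm),q[:,1]-p[1]-p[3]*(q[:,2]-zm))-(.0285-.0176*(q[:,2]-zm))
    r=least_squares(g,[*c,0,0],loss='soft_l1',f_scale=.002).x; print('mouth centre',r[:2],'tilt deg',np.degrees(r[2:]))
def circ(f,c,z0,z1,rad,r0,r1):
    P=cloud('side',np.load(f'pics/{f}.npy')); d=np.hypot(P[...,0]-c[0],P[...,1]-c[1])
    q=P[(d>r0)&(d<r1)&(P[...,2]>z0)&(P[...,2]<z1)]
    (x,y),r=cv2.minEnclosingCircle(q[:,:2].astype(np.float32)*1000); print('circle',x/1000,y/1000,r/1000,len(q))
E
python3 - <<'E'
from ax import *
axis('s2',(.526,-.096),.2047)
for f in('side0','s2'):
    circ(f,(.526,-.096),.034,.055,.04,0,.06)   # plate
    circ(f,(.526,-.096),.014,.028,.065,.05,.072) # tray rim
E
```

```text
n 412 z [0.1362 0.1401 0.1705]
mouth centre [ 0.5216 -0.0954] tilt deg [0.306  0.0271]
circle 0.5258668823242187 -0.09610860443115235 0.041566070556640626 469
circle 0.5278197021484375 -0.09489348602294922 0.07011233520507812 232
circle 0.5243506469726562 -0.09720274353027344 0.041558265686035156 473
circle 0.5262470092773438 -0.09220040130615234 0.06881329345703124 223
```

```bash
python3 -m inch '0 0 0 0.07 0.1 0.3 -1;0 0 0 0 0 0.7 -1;0 0 0 0 0 0.8 -1;0 0 0 0 0 0.8 -1;0 0 0 0 0 0.5 -1;0 0 0 0 0 0.2 -1;0 0 0 0 0 0 -1'
python3 go.py .525 -.095 .096
python3 - <<'E'
from ax import *
a,_=snap('side','s3')
axis('s3',(.525,-.096),sensors.sense()['ee_pos'][2]); 
cv2.imwrite('pics/crop3.png',cv2.resize(a[150:270,220:320],(500,600),interpolation=3)[:,:,::-1])
E
```

```text
time_s: 8.8
ee_pos: [0.5261, -0.0954, 0.1225]
tool_rot: [-3.141, -0.0, 0.928]
ft_force: [-1.3, -0.9, -1.7]
width: 0.61
grip_force: 62.6
t 8.8 pos [ 0.5261 -0.0954  0.1225] rpy [-3.1414 -0.0001  0.9279] F [-1.2949 -0.9048 -1.6958] w 0.6103305916916324 62.57338995113969 units [-0.0138 -0.0448  1.0589]
level [-0.0027 -0.001   0.    ]
n 347 z [0.0565 0.0597 0.0881]
mouth centre [ 0.525  -0.0961] tilt deg [ 0.0496 -0.3314]
```

View pics/crop3.png

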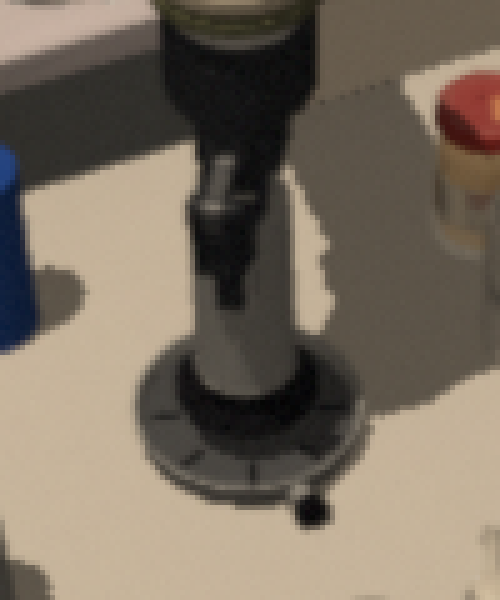

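The tumbler is centred over the plate in the side crop (mouth 197–297, plate 180–318, tray 135–370), and the axis fit agrees within 1 mm. I'll press in small steps.

```bash
python3 -m inch '0 0 0 0 0 0.3 -1;0 0 0 0 0 0.3 -1;0 0 0 0 0 0 -1'
python3 -m inch '0 0 0 0 0 0.2 -1;0 0 0 0 0 0.15 -1;0 0 0 0 0 0 -1'
python3 -m inch '0 0 0 0 0 0.1 -1;0 0 0 0 0 0 -1'
```

```text
time_s: 9.22
ee_pos: [0.5261, -0.0954, 0.1072]
tool_rot: [-3.141, -0.0, 0.928]
ft_force: [-0.9, -0.4, 0.6]
width: 0.609
grip_force: 62.8
time_s: 9.6
ee_pos: [0.5263, -0.0953, 0.099]
tool_rot: [3.141, -0.0, 0.928]
ft_force: [-1.8, -0.4, 5.8]
width: 0.609
grip_force: 63.2
time_s: 9.85
ee_pos: [0.5264, -0.0954, 0.0967]
tool_rot: [3.141, -0.0, 0.928]
ft_force: [-1.5, 0.7, 6.6]
width: 0.607
grip_force: 63.3
```

```bash
python3 -m inch '0 0 0 0 0 0.1 -1;0 0 0 0 0 0 -1'
python3 -m inch '0 0 0 0 0 0.08 -1;0 0 0 0 0 0 -1'
```

```text
time_s: 10.1
ee_pos: [0.5265, -0.0953, 0.0957]
tool_rot: [3.14, -0.0, 0.928]
ft_force: [-7.1, 1.5, 19.5]
width: 0.608
grip_force: 64.5
time_s: 10.35
ee_pos: [0.5268, -0.0951, 0.0955]
tool_rot: [3.139, 0.0, 0.928]
ft_force: [-13.1, 1.8, 34.9]
width: 0.608
grip_force: 66.4
```

On the stop (the force jumped). I'll ease a little and hold about 1.25 s.

```bash
python3 -m inch '0 0 0 0 0 -0.07 -1;0 0 0 0 0 0 -1;0 0 0 0 0 0 -1'
python3 -m inch '0 0 0 0 0 0 -1;0 0 0 0 0 0 -1;0 0 0 0 0 0 -1;0 0 0 0 0 0 -1;0 0 0 0 0 0 -1;0 0 0 0 0 0 -1;0 0 0 0 0 0 -1'
python3 go.py .525 -.095 .235
```

```text
time_s: 10.72
ee_pos: [0.5266, -0.0953, 0.0957]
tool_rot: [3.14, -0.0, 0.928]
ft_force: [-7.4, 2.3, 21.2]
width: 0.613
grip_force: 64.9
time_s: 11.6
ee_pos: [0.5266, -0.0953, 0.0957]
tool_rot: [3.14, -0.0, 0.928]
ft_force: [-7.9, 1.1, 21.9]
width: 0.608
grip_force: 64.9
t 11.6 pos [ 0.5266 -0.0953  0.0957] rpy [ 3.14   -0.0001  0.928 ] F [-7.9493  1.118  21.8896] w 0.6082329045312674 64.87494617700577 units [-0.028  -0.048  -5.5713]
level [ 0.0181 -0.0014 -0.    ]
```

```bash
python3 -m inch '0 0 0 0 0 -0.3 -1;0 0 0 0 0 -0.6 -1;0 0 0 0 0 -0.8 -1;0 0 0 0 0 -0.9 -1;0 0 0 0 0 -0.9 -1;0 0 0 0 0 -0.9 -1;0 0 0 0 0 -0.8 -1;0 0 0 0 0 -0.4 -1;0 0 0 0 0 0 -1'
python3 go.py .475 .271 .235
```

```text
time_s: 12.72
ee_pos: [0.5263, -0.0953, 0.2339]
tool_rot: [3.141, -0.0, 0.928]
ft_force: [1.0, -0.1, -1.1]
width: 0.604
grip_force: 62.6
t 12.725 pos [ 0.5263 -0.0953  0.2339] rpy [ 3.1409 -0.0004  0.928 ] F [ 1.0461 -0.0803 -1.1164] w 0.6042829311177296 62.604397404938936 units [ 10.4998 -10.4255  -0.0455]
level [ 0.0074 -0.0048 -0.    ]
```

```bash
python3 -m inch '0 0 0 0.3 -0.3 0 -1;0 0 0 0.6 -0.6 0 -1;0 0 0 0.75 -0.75 0 -1;0 0 0 0.75 -0.75 0 -1;0 0 0 0.75 -0.75 0 -1;0 0 0 0.75 -0.75 0 -1;0 0 0 0.75 -0.75 0 -1;0 0 0 0.75 -0.75 0 -1;0 0 0 0.75 -0.75 0 -1;0 0 0 0.75 -0.75 0 -1;0 0 0 0.75 -0.75 0 -1;0 0 0 0.75 -0.75 0 -1;0 0 0 0.75 -0.75 0 -1;0 0 0 0.75 -0.7 0 -1;0 0 0 0.4 -0.4 0 -1;0 0 0 0.2 -0.2 0 -1;0 0 0 0 0 0 -1;0 0 0 0 0 0 -1'
python3 go.py .475 .271 .165
python3 - <<'E'
from ax import *
a,_=snap('side','s4'); b,_=snap('top','t4'); z=sensors.sense()['ee_pos'][2]
axis('s4',(.474,.27),z)
for f in('side0','s4'): circ(f,(.473,.27),.047,.062,.0825,.06,.092)
cv2.imwrite('pics/crop4.png',np.hstack([cv2.resize(a[60:240,270:430],(400,450),interpolation=3),cv2.resize(b[140:320,80:240],(400,450),interpolation=3)])[:,:,::-1])
E
```

```text
time_s: 14.98
ee_pos: [0.4747, 0.2704, 0.2335]
tool_rot: [3.141, 0.0, 0.927]
ft_force: [-0.8, 0.0, -1.1]
width: 0.613
grip_force: 62.5
t 14.975 pos [0.4747 0.2704 0.2335] rpy [3.1412 0.0003 0.9266] F [-0.7839  0.0399 -1.1297] w 0.612898882035806 62.54968313500285 units [ 0.0269 -0.0079  2.7418]
level [0.0042 0.0033 0.    ]
n 399 z [0.1666 0.1691 0.1999]
mouth centre [0.4735 0.2694] tilt deg [ 0.562  -0.2845]
circle 0.47292132568359374 0.2691098937988281 0.08674737548828125 266
circle 0.4735313110351563 0.27012835693359377 0.08512750244140625 259
```

View pics/crop4.png

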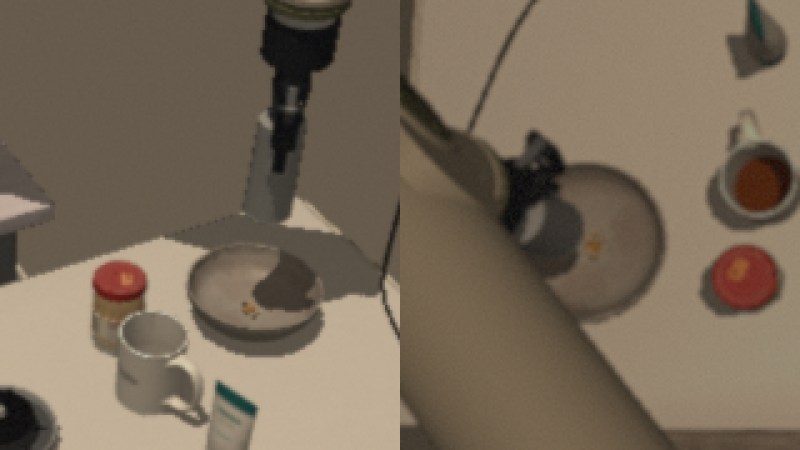

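The tumbler hangs upright over the bowl; the measured mouth axis is within 1 mm of the bowl centre. The plate gave a TCP-to-mouth offset of 65.7 mm, so the target TCP is z = 0.141 (3.7 units down).

```bash
python3 -m inch '0 0 0 0 0 0.3 -1;0 0 0 0 0 0.6 -1;0 0 0 0 0 0.8 -1;0 0 0 0 0 0.8 -1;0 0 0 0 0 0.6 -1;0 0 0 0 0 0.4 -1;0 0 0 0 0 0.2 -1;0 0 0 0 0 0 -1;0 0 0 0 0 0 -1;0 0 0 0 0 0 -1;0 0 0 0 0 0 -1'
python3 go.py .475 .271 .141
python3 - <<'E'
from ax import *
a,_=snap('side','s5'); z=sensors.sense()['ee_pos'][2]
axis('s5',(.474,.27),z); circ('s5',(.473,.27),.047,.062,.0825,.06,.092)
cv2.imwrite('pics/crop5.png',cv2.resize(a[90:270,240:440],(666,600),interpolation=3)[:,:,::-1])
E
```

```text
time_s: 16.45
ee_pos: [0.4745, 0.2714, 0.1414]
tool_rot: [3.141, -0.001, 0.928]
ft_force: [-0.0, -0.4, -1.2]
width: 0.61
grip_force: 62.6
t 16.45 pos [0.4745 0.2714 0.1414] rpy [ 3.1413 -0.0005  0.928 ] F [-0.0298 -0.4331 -1.1707] w 0.6097912033237831 62.56984021514654 units [-0.0014  0.0264  0.016 ]
level [ 0.0034 -0.0059 -0.    ]
n 343 z [0.0733 0.0766 0.1066]
mouth centre [0.4737 0.2707] tilt deg [-0.0968 -0.3807]
circle 0.47512744140625 0.2687384643554688 0.08423743438720703 223
```

View pics/crop5.png

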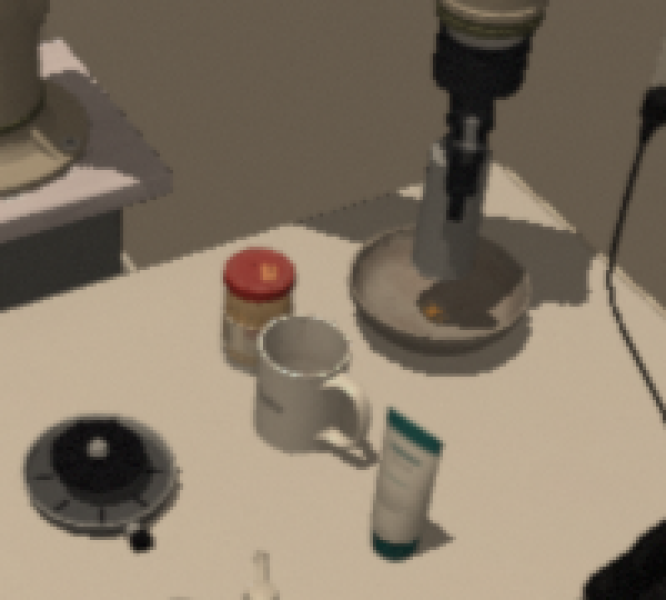

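The tumbler (mouth at crop 445,275) is held still and upright over the bowl centre (crop 440,290). It is clear of the rim, the plate is back up, and the other things are undisturbed. I'll hand it in.

```bash
python3 -c "from station import workorder;print(workorder.sign_off())"
```

```text
the job is handed in; nothing more can be done
None
```

The job is handed in: the tall steel tumbler was pressed fully down on the rinser for over a second and is now held mouth-down, within about 2 mm of the bowl's centre and about 2 cm above its rim, at about 16.5 s on the clock; the sign-off returned no verdict.

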